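Feed a float sled along the fence under the sander head with a push stick

ROBOT

A 6-joint arm with a two-finger parallel gripper is mounted at the origin on the work surface. World frame = base frame: x ahead of the robot, y to its left, z up, the work surface at z = 0. Lengths are in m, angles in rad, forces in N, time in s.
With the tool pointing down it reaches from about 0.3 to 0.875 m from the base axis. Payload 6.4 kg.
Tool frame: the origin (TCP) lies between the finger pads; the fingertips stand 25 mm ahead of it and the grasp point (between the pads) lies 6 mm ahead of it; z points along the fingers, y is the line along which they close (so a half turn about z gives the same grasp; the last joint's range is limited). The gripper opens to 85 mm and grips with 20 to 120 N. Pads are 22 mm wide; open, the fingers measure 114 mm over their backs; the gripper's body (76 mm by 85 mm) begins 54 mm behind the grasp point. The pads swing forward as they close: fully open they stand 13 mm farther back than shut.
Start: joints at [1.129, 0.181, 1.607, -0, 1.354, -0.206], TCP at [0.134, 0.559, 0.256] pointing down, gripper open.
Joint ranges: [-2.99, 2.99], [-0.89, 2.07], [0.3, 2.58], [-1.14, 4.28], [0, 2.63], [-3.12, 3.12]. Speed limits (rad/s): [2.57, 2.57, 3.01, 3.14, 3.14, 3.14].

INTERFACE

Orientations are given as a unit quaternion [w, x, y, z].
In Python, from bench import ctrl gives the robot as it stands.
- The arm moves only by the tool servo_tool, never from a script. Its argument "series" is text: rows parted by semicolons, each of 7 numbers parted by spaces: the gripper command: -1 is fully open, 1 is shut, values between are in proportion, then the shift along the tool's x, y, z in m, then the turn, a rotation vector about the tool's x, y, z in degrees. A call has 1 to 12 rows; each row is the pose to reach, as a shift and turn from the pose commanded when the call began, along the tool's axes at that moment; what a row does not reach only later rows make up. A row lasts 1/12 s, in which the tool goes at most 41.7 mm and 7.16 degrees, less where a joint would pass 70% of its speed; a pose out of reach is approached as far as the arm can. A call with a gripper value outside its range is refused whole. The fingers move at their own pace and stop on an object; the grip force is fixed at half the most. Time passes only in rows, so rows that repeat a pose let the fingers close. It gives the time, the measured TCP pose, the force, the opening and the grip force at its end, in the units of the state.
- ctrl.get_obs(): the state, without advancing time (a new reading comes with each control period).
- ctrl.camera(name): name is "scene" or "side" or "wrist"; returns a dict with "img" (480x640x3 uint8, red, green, blue), "z_map" (480x640 float32, m along the optical axis (not along the pixel's ray), 0 where there is no reading), "fovy" (degrees; the focal length in pixels is half the picture's height over the tangent of half this angle, whatever the lens; pixels are square), "cx", "cy" (the principal point, pixels), "extrinsics" (4x4, takes a point from camera to world coordinates); the wrist camera has in their place "T_tool_cam" (4x4, takes a point from camera to tool coordinates, whose origin is the TCP and whose axes are the flange's). Camera axes: x right, y down, z forward; pixel columns grow to the right and rows downward; lengths in m; the calibration is good to about 2 mm. A picture is of the moment at which its call begins: read the wrist's pose just before it.
- ctrl.hand_in(): hands the job in; it is judged then, once.
The state is a dict: "time_s": time; "q": joint angles; "dq": joint speeds; "joint_efforts": joint torques, N m; "eef_pos": TCP position; "eef_rot": TCP orientation; "wrist_force": force on the tool from outside, world axes, zero at the start; "torque": the same for the moment, N m; "opening": opening from 0.0 (shut) to 1.0 (fully open); "grasp_force": force on a finger pad.
Only numpy, scipy, OpenCV 4.12 (cv2) and the standard library are available. Lean on these libraries where they do the work, as an engineer would, in place of code of your own. Each camera call takes 0.05 s, during which the arm holds its last target. There are 200 camera calls.

TASK

Take the wooden push stick by its slanted handle and use it to slide the float sled flat against the aluminium fence, then feed the sled along the fence under the sander head, keeping it pressed to the fence all the way, until it bears lightly on the end stop without shoving the stop along. Touch the sled with the stick only, never with the gripper or arm, do not bump the sander, and leave the other gear where it lies. Finish by standing the stick on its sole on the crate lid, off the jig board, and letting go, with the sled still against the fence and the stop.

Things in the scene. Friction and masses are not known exactly. Their poses are not given: they have to be found in the camera images.
- jig: Fixed plywood board, 12 mm thick, on the crate lid. Origin on the lid surface (board underside) on the feed line; local z up, +y the feed direction, +x towards the fence. Board spans x -110 to +100, y -165 to +300 mm; it carries the fence, the end stop and the grey sander head.
- head (a point): Middle of the lower edge of the sander head's entry face, at jig x 0, y +40 mm, 82 mm above the lid; jig axes. The head is a box, jig x -60 to +100, y +40 to +165 mm, from 82 to 247 mm above the lid (70 mm clear over the board; motor cap to 297 mm), on two 24 mm posts at jig x +85, y +55 and +150 mm. Only the fence passes under it.
- fence: Fixed aluminium fence on the board, 24 mm wide, 26 mm high, parallel to the jig's y axis, jig y -150 to +270 mm. Its inner face is at jig x +32 mm, so a sled flat against it has its origin at jig x 0. Origin on the board top at the inner face, jig y 0; jig axes.
- stop: Steel end stop on the board beyond the sander head, 56 mm wide, 30 mm long, 35 mm high, black knob on top. Origin at the foot of the face that meets the sled (mid width, on the board top); jig axes. Held in its slot by friction only: pushed with over about 12 N it creeps along +y. Starts at jig y +209 to +221 mm.
- sled: Loose wooden sled with a float blank in its top: 64 wide (local x), 120 long (y, front +y), 36 high (float to 56) mm, 0.15-0.28 kg. Origin centre of underside. Heel (-y end): upright full-height notch, a 44 mm wide slot from y -60 to -50, then a 90 degree V to its vertex at y -28 on the centre line. Starts on the board before the head, 25-50 mm off the fence, askew.
- stick: Loose wooden push stick, 142 mm long, 0.16 kg, standing on the lid. Origin on its underside; +x to the nose, z up. Sole: x -80 to -5, 44 wide, 10 thick. Blade: x -15 to +53, 18 wide, 24 high, with an upright round nose, 9 mm radius, centred at x +53. Handle: bar 24 mm wide (y, the sides to grip), 26 deep, from x -10 on the sole, leaning back 35 degrees.
- grip (a point): Point on the centre line of the stick's handle, 56 mm up it, at stick x -42, y 0, z +56 mm; stick axes. Up the handle is (-0.574, 0, 0.819) in the stick's axes; the handle ends 24 mm further up.
- tacklebox: Olive tackle box with two spring clips, 345 x 195 x 150 mm plus handle. Origin centre of underside. Leave alone.
- reel: Orange fishing reel lying flat, 84 mm across, 76 mm high with its crank knob. Origin centre of underside. Leave alone.
- dish: White ceramic dish with lead sinkers, 120 mm across, 30 mm high. Origin centre of underside. Leave alone.
- pliers: Stainless pliers lying flat, about 180 mm long, 12 mm high. Origin under the pivot, jaws to +x. Leave alone.
Things that resemble listed ones, but are neither listed nor needed, are in the scene too. What is shaped like the stick but blue, purple or red is not meant.

How it is judged:
By the outcome, as a careful person would: the job done as asked, in the order asked, and still so for the second after the job is handed in, with the robot touching nothing.
It also fails if it takes over 72 s, if anything falls off the work surface, if the arm or the gripper's body presses on something with over 40 N, if the wrist force passes 120 N, or if a joint passes its speed limit or range.

## Working session

There is one attempt and no reset: what is moved stays moved. The work goes in short steps, Python scripts to look and compute and a tool call to move; the robot and the scene stay as the last step left them, time stands still between calls to the robot, and variables do not carry over. Pictures are saved under pics/ and viewed, at most 10 in all, crops included, and the job is handed in when it is done.

Besides the shell and the picture viewer there is one more tool, called as name(argument=value, ...), one argument or row to a line, values as JSON. servo_tool: Moves the arm, as the interface text tells. Its arguments: {"type":"object","properties":{"series":{"type":"string"}},"required":["series"]}

```bash
mkdir -p pics; ls
python3 - <<'E'
from bench import ctrl
import cv2,numpy as np
o=ctrl.get_obs(); print({k:np.round(v,3) for k,v in o.items()})
for n in("scene","side"):
    c=ctrl.camera(n); np.savez(f"pics/{n}0.npz",**c); cv2.imwrite(f"pics/{n}0.png",c["img"][:,:,::-1]); print(n,c["fovy"],c["cx"],c["cy"],np.round(c["extrinsics"],3).tolist())
E
```

```text
pics
{'time_s': np.float64(0.0), 'q': array([ 1.129,  0.182,  1.608, -0.   ,  1.354, -0.206]), 'dq': array([ 0.   , -0.001,  0.   , -0.001,  0.001,  0.   ]), 'joint_efforts': array([-0.0000e+00, -4.4486e+01, -3.5133e+01, -0.0000e+00,  9.0000e-03,
        0.0000e+00]), 'eef_pos': array([0.134, 0.559, 0.255]), 'eef_rot': array([-0.   ,  0.118,  0.993, -0.001]), 'wrist_force': array([ 0.377, -0.223,  0.396]), 'torque': array([-0.034, -0.002,  0.023]), 'grasp_force': np.float64(0.0), 'opening': np.float64(1.003)}
scene 57.00140817574905 325.13614672336104 238.8964193275144 [[0.263, 0.837, -0.48, 1.104], [0.965, -0.234, 0.12, -0.145], [-0.011, -0.494, -0.869, 1.18], [0.0, 0.0, 0.0, 1.0]]
side 43.09841905768772 327.4860106463063 246.14897089663285 [[0.927, -0.28, 0.249, 0.104], [-0.374, -0.654, 0.658, -1.107], [-0.021, -0.703, -0.711, 1.289], [0.0, 0.0, 0.0, 1.0]]
```

View pics/scene0.png

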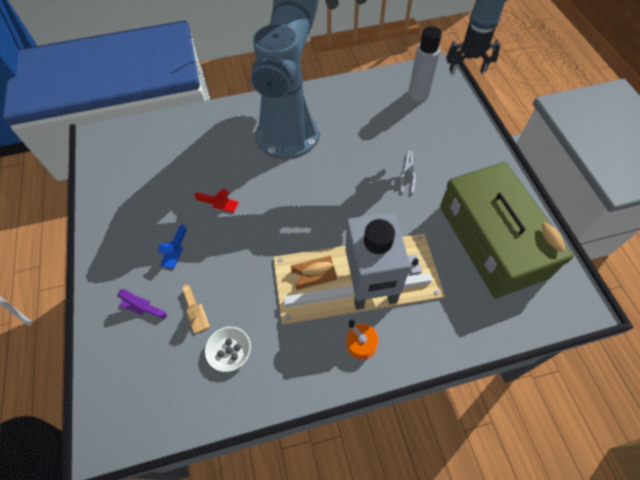

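View pics/side0.png

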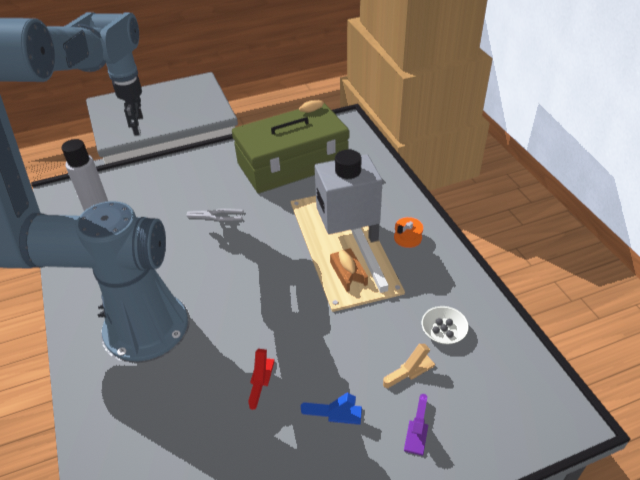

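The wooden push stick is at scene (195,310) and side (408,368). Three things could be mistaken for it: red at scene (218,202), blue at (172,247) and purple at (142,303). The float on the tackle box at (552,237) is also a decoy. I choose the plain wooden one and will check it in a close crop.

```bash
cat > h.py <<'E'
import numpy as np,cv2
def K(c):
    f=240/np.tan(np.radians(c["fovy"])/2); return f,c["cx"],c["cy"]
def cloud(c,T=None):
    T=c["extrinsics"] if T is None else T
    f,cx,cy=K(c); z=c["z_map"]; v,u=np.mgrid[:480,:640]
    P=np.stack([(u-cx)/f*z,(v-cy)/f*z,z],-1)@T[:3,:3].T+T[:3,3]
    P[z==0]=np.nan; return P
def crop(c,r,s,name):
    u0,v0,u1,v1=r; cv2.imwrite(name,cv2.resize(c["img"][v0:v1,u0:u1,::-1],None,fx=s,fy=s,interpolation=cv2.INTER_CUBIC))
E
python3 - <<'E'
from h import *
S=dict(np.load("pics/scene0.npz"));D=dict(np.load("pics/side0.npz"))
a=cv2.resize(S["img"][270:350,165:255,::-1],(400,356),interpolation=cv2.INTER_CUBIC)
b=cv2.resize(D["img"][335:405,370:460,::-1],(400,311),interpolation=cv2.INTER_CUBIC)
a2=cv2.resize(S["img"][225:325,265:445,::-1],(432,240),interpolation=cv2.INTER_CUBIC)
im=np.zeros((600,800,3),np.uint8); im[:356,:400]=a; im[:311,400:]=b; im[358:598,:432]=a2
b2=cv2.resize(D["img"][190:310,285:405,::-1],(286,286),interpolation=cv2.INTER_CUBIC); im[313:599,440:726]=b2
cv2.imwrite("pics/crop1.png",im)
P=cloud(S);Q=cloud(D)
for n,p,uv in(("S",P,[(195,310),(200,326),(187,292),(228,350),(290,299),(425,278),(315,270),(275,260),(281,318),(428,237),(441,297)]),("D",Q,[(400,375),(345,265),(382,286),(335,305),(399,294)])):
    for u,v in uv: print(n,u,v,np.round(p[v,u],3))
# stick cloud
for n,c,p,(u0,v0,u1,v1) in(("S",S,P,(165,270,215,340)),("D",D,Q,(375,335,445,395))):
    q=p[v0:v1,u0:u1].reshape(-1,3);q=q[q[:,2]>0.006]; print(n,len(q))
    for lo,hi in((.006,.013),(.013,.02),(.02,.028),(.028,.045),(.045,.06),(.06,.1)):
        s=q[(q[:,2]>=lo)&(q[:,2]<hi)]
        if len(s): print(lo,len(s),s.min(0).round(3),s.max(0).round(3),s.mean(0).round(3))
E
```

```text
S 195 310 [ 0.613 -0.38   0.08 ]
S 200 326 [ 0.63  -0.388  0.006]
S 187 292 [ 0.529 -0.407  0.027]
S 228 350 [ 0.723 -0.321  0.023]
S 290 299 [ 0.633 -0.131  0.04 ]
S 425 278 [0.673 0.25  0.04 ]
S 315 270 [ 0.578 -0.045  0.065]
S 275 260 [ 0.489 -0.146  0.011]
S 281 318 [ 0.666 -0.168  0.002]
S 428 237 [0.533 0.322 0.003]
S 441 297 [0.727 0.284 0.005]
D 400 375 [ 0.545 -0.41   0.023]
D 345 265 [ 0.551 -0.059  0.063]
D 382 286 [ 0.622 -0.147  0.036]
D 335 305 [ 0.487 -0.14   0.011]
D 399 294 [ 0.664 -0.169  0.008]
S 640
0.006 260 [ 0.449 -0.478  0.006] [ 0.67  -0.333  0.013] [ 0.607 -0.391  0.01 ]
0.013 62 [ 0.521 -0.476  0.013] [ 0.679 -0.353  0.02 ] [ 0.604 -0.387  0.015]
0.02 139 [ 0.502 -0.474  0.02 ] [ 0.683 -0.351  0.028] [ 0.548 -0.4    0.025]
0.028 50 [ 0.512 -0.414  0.028] [ 0.684 -0.348  0.043] [ 0.595 -0.384  0.032]
0.045 14 [ 0.58  -0.402  0.045] [ 0.606 -0.378  0.057] [ 0.59  -0.388  0.052]
0.06 115 [ 0.592 -0.402  0.06 ] [ 0.63  -0.376  0.087] [ 0.615 -0.388  0.075]
D 978
0.006 284 [ 0.497 -0.486  0.006] [ 0.707 -0.27   0.013] [ 0.6   -0.397  0.009]
0.013 86 [ 0.501 -0.42   0.013] [ 0.678 -0.327  0.02 ] [ 0.567 -0.407  0.016]
0.02 220 [ 0.499 -0.481  0.02 ] [ 0.69  -0.338  0.028] [ 0.55  -0.404  0.024]
0.028 140 [ 0.501 -0.422  0.028] [ 0.684 -0.334  0.045] [ 0.585 -0.396  0.035]
0.045 87 [ 0.576 -0.41   0.045] [ 0.619 -0.386  0.06 ] [ 0.591 -0.4    0.053]
0.06 161 [ 0.588 -0.408  0.06 ] [ 0.627 -0.378  0.085] [ 0.605 -0.395  0.072]
```

View pics/crop1.png

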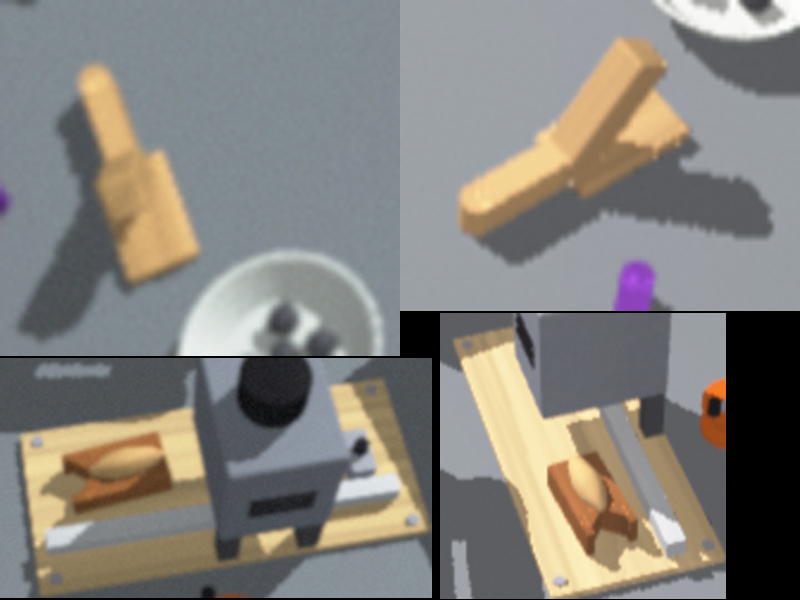

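The close crop confirms the stick is plain wood, with its nose towards the robot at about scene (186,289) and its handle leaning away. The sled sits left of the fence, askew. Next I fit the poses.

```bash
cat >> h.py <<'E'
from scipy.optimize import least_squares
def box(p,lo,hi):
    lo,hi=np.array(lo),np.array(hi); q=np.abs(p-(lo+hi)/2)-(hi-lo)/2
    return np.linalg.norm(np.maximum(q,0),axis=1)+np.minimum(q.max(1),0)
def loc(P,x):  # world -> local (x,y,yaw,z0)
    c,s=np.cos(x[2]),np.sin(x[2]); d=P-[x[0],x[1],x[3] if len(x)>3 else 0]
    return np.stack([c*d[:,0]+s*d[:,1],-s*d[:,0]+c*d[:,1],d[:,2]],1)
def wpt(x,p):
    c,s=np.cos(x[2]),np.sin(x[2]); return np.array([x[0]+c*p[0]-s*p[1],x[1]+s*p[0]+c*p[1],p[2]+(x[3] if len(x)>3 else 0)])
def sdf_stick(p):
    a=np.radians(35); hp=p-[-.010,0,.010]; u=-np.sin(a)*hp[:,0]+np.cos(a)*hp[:,2]; w=np.cos(a)*hp[:,0]+np.sin(a)*hp[:,2]
    r=np.hypot(p[:,0]-.053,p[:,1])-.009; n=np.maximum(r,np.abs(p[:,2]-.012)-.012)
    return np.min([box(p,[-.08,-.022,0],[-.005,.022,.01]),box(p,[-.015,-.009,0],[.053,.009,.024]),n,
      box(np.stack([w,p[:,1],u],1),[-.013,-.012,-.01],[.013,.012,.070])],0)
def sdf_jig(p):
    return np.min([box(p,[-.11,-.165,0],[.1,.3,.012]),box(p,[.032,-.15,.012],[.056,.27,.038]),box(p,[-.06,.04,.082],[.1,.165,.247])],0)
def sdf_sled(p):
    b=box(p,[-.032,-.06,0],[.032,.06,.036]); sl=box(p,[-.022,-.1,-.1],[.022,-.05,.1])
    v=np.maximum(np.abs(p[:,0])-( -.028-p[:,1]),-.051-p[:,1])/1.0; return np.maximum(b,-np.minimum(sl,v/np.sqrt(2)))
def fit(f,P,x0,sc=.002):
    r=least_squares(lambda x:f(loc(P,x)),x0,loss="soft_l1",f_scale=sc); d=np.abs(f(loc(P,r.x))); return r.x,np.median(d)
E
python3 - <<'E'
from h import *
S=dict(np.load("pics/scene0.npz"));D=dict(np.load("pics/side0.npz"))
out={}
PS,PD=cloud(S).reshape(-1,3),cloud(D).reshape(-1,3)
def run(name,f,x0,sel):
    A=[p[sel(p)] for p in(PS,PD)]
    for n,q in zip(("S","D","SD"),A+[np.vstack(A)]):
        x,m=fit(f,q,x0); print(name,n,len(q),np.round(x,4),round(np.degrees(x[2]),2),"med",round(m,4))
    return x
def near(p,c,r): return np.linalg.norm(p[:,:2]-c,axis=1)<r
st=run("stick",sdf_stick,[.56,-.4,np.pi+.1],lambda p:near(p,[.575,-.4],.1)&(p[:,2]>.007)&~near(p,[.717,-.33],.075)&~((p[:,1]<-.44)))
jg=run("jig",sdf_jig,[.6,0,-.1],lambda p:(np.abs(p[:,0]-.6)<.16)&(p[:,1]>-.2)&(p[:,1]<.36)&(p[:,2]>.006)&(p[:,2]<.2)&~near(p,[.56,-.06],.09))
import sys
sl=run("sled",sdf_sled,[.565,-.055,-.1,.012],lambda p:near(p,[.565,-.055],.085)&(loc(p,jg)[:,0]<.028)&(loc(p,jg)[:,1]<.035)&(p[:,2]>.017)&(p[:,2]<.0485))
L=loc(PS,jg);m=(L[:,0]>-.03)&(L[:,0]<.03)&(L[:,1]>.19)&(L[:,1]<.27)&(L[:,2]>.043)&(L[:,2]<.053);print("stop top",m.sum(),L[m].min(0).round(3),L[m].max(0).round(3),np.percentile(L[m][:,1],[2,98]))
d=loc(sl[None,:3]*[1,1,0],jg)[0];print("sled in jig",d.round(4),np.degrees(sl[2]-jg[2]))
print("grip",wpt(st,[-.042,0,.056]),"nose",wpt(st,[.053,0,0]))
np.save("poses.npy",np.array([st,jg,sl[:3]]))
E
```

```text
stick S 570 [ 0.571  -0.3966  3.3277] 190.66 med 0.0021
stick D 859 [ 0.5626 -0.4001  3.3244] 190.47 med 0.0016
stick SD 1429 [ 0.5639 -0.3996  3.3262] 190.58 med 0.0017
jig S 6183 [ 0.6004  0.005  -0.0906] -5.19 med 0.0014
jig D 5883 [ 0.5985  0.0033 -0.093 ] -5.33 med 0.002
jig SD 12066 [ 0.5999  0.0036 -0.0911] -5.22 med 0.0018
sled S 513 [ 0.5664 -0.0483 -0.0036  0.0111] -0.2 med 0.0008
sled D 562 [ 0.5639 -0.05   -0.0086  0.0103] -0.49 med 0.0012
sled SD 1075 [ 0.5652 -0.0499 -0.0141  0.0107] -0.81 med 0.0012
stop top 139 [-0.026  0.218  0.043] [0.03  0.249 0.053] [0.22003807 0.24855204]
sled in jig [-0.0297 -0.0564 -0.    ] 4.412476739343359
grip [ 0.60520993 -0.39191679  0.056     ] nose [ 0.51182477 -0.40935848  0.        ]
```

```bash
cat >> h.py <<'E'
from scipy.spatial.transform import Rotation as Rot
def Rq(q): return Rot.from_quat([q[1],q[2],q[3],q[0]])
def toolR(yaw,lean,sy=-1):  # stick yaw, lean deg; tool y = sy * stick y
    a=np.radians(lean); h=np.array([np.cos(yaw),np.sin(yaw),0]); z=np.sin(a)*h+np.array([0,0,-np.cos(a)])
    y=sy*np.array([-np.sin(yaw),np.cos(yaw),0]); return Rot.from_matrix(np.stack([np.cross(y,z),y,z],1))
def delta(p0,R0,p1,R1):
    s=R0.inv().apply(np.array(p1)-p0); r=(R0.inv()*R1).as_rotvec(degrees=True); return s.round(4),r.round(2)
E
python3 - <<'E'
from h import *
from bench import ctrl
S=dict(np.load("pics/scene0.npz"));P=cloud(S);print("bottle",P[40,430],P[80,422],P[95,418])
st,jg,sl=np.load("poses.npy"); o=ctrl.get_obs()
R1=toolR(st[2],35); g=wpt(st,[-.042,0,.056]); z=R1.as_matrix()[:,2]
p1=g-.006*z-.12*z; print(p1)
R0=Rq(o["eef_rot"]);print(delta(o["eef_pos"],R0,p1,R1)); print(delta(o["eef_pos"],R0,[.40,.1,.35],R0)); print(R0.as_matrix().round(3))
E
```

```text
bottle [-0.03406896  0.50576186  0.24921725] [-0.02544032  0.50397037  0.09593358] [-0.02790666  0.50263361  0.02588364]
[ 0.67625208 -0.37864814  0.15921316]
(array([-0.7461, -0.7846,  0.0972]), array([  7.28,  34.44, -23.35]))
(array([-0.3656, -0.384 , -0.094 ]), array([0., 0., 0.]))
[[-0.972  0.234 -0.001]
 [ 0.234  0.972 -0.001]
 [ 0.    -0.002 -1.   ]]
```

servo_tool(
  series="-1 -0.37 -0.385 -0.095 0 0 0;-1 -0.37 -0.385 -0.095 0 0 0;-1 -0.37 -0.385 -0.095 0 0 0;-1 -0.37 -0.385 -0.095 0 0 0;-1 -0.37 -0.385 -0.095 0 0 0;-1 -0.37 -0.385 -0.095 0 0 0;-1 -0.37 -0.385 -0.095 0 0 0;-1 -0.37 -0.385 -0.095 0 0 0;-1 -0.37 -0.385 -0.095 0 0 0;-1 -0.37 -0.385 -0.095 0 0 0;-1 -0.37 -0.385 -0.095 0 0 0;-1 -0.37 -0.385 -0.095 0 0 0",
)

```text
time_s: 1.1
eef_pos: [0.3833, 0.1324, 0.3442]
eef_rot: [0.0, 0.118, 0.993, 0.0]
wrist_force: [0.9, 0.8, 0.4]
opening: 1.001
grasp_force: 0.0
```

servo_tool(
  series="-1 -0.38 -0.4 0.09 7.3 34.4 -23.4;-1 -0.38 -0.4 0.09 7.3 34.4 -23.4;-1 -0.38 -0.4 0.09 7.3 34.4 -23.4;-1 -0.38 -0.4 0.09 7.3 34.4 -23.4;-1 -0.38 -0.4 0.09 7.3 34.4 -23.4;-1 -0.38 -0.4 0.09 7.3 34.4 -23.4;-1 -0.38 -0.4 0.09 7.3 34.4 -23.4;-1 -0.38 -0.4 0.09 7.3 34.4 -23.4;-1 -0.38 -0.4 0.09 7.3 34.4 -23.4;-1 -0.38 -0.4 0.09 7.3 34.4 -23.4;-1 -0.38 -0.4 0.09 7.3 34.4 -23.4;-1 -0.38 -0.4 0.09 7.3 34.4 -23.4",
)

```text
time_s: 2.1
eef_pos: [0.6304, -0.2946, 0.2622]
eef_rot: [-0.299, -0.089, 0.95, -0.027]
wrist_force: [0.7, 0.0, 0.2]
opening: 1.0
grasp_force: 0.0
```

```bash
cat > go.py <<'E'
from h import *
from bench import ctrl
def to(p1,R1,o=None):
    o=o or ctrl.get_obs(); print("delta",*delta(o["eef_pos"],Rq(o["eef_rot"]),p1,R1),"q",o["q"].round(2))
E
python3 - <<'E'
from go import *
st,jg,sl=np.load("poses.npy")
R1=toolR(st[2],35); g=wpt(st,[-.042,0,.056]); z=R1.as_matrix()[:,2]; to(g-.126*z,R1)
E
```

```text
delta [-0.0831 -0.0912  0.0673] [0.06 0.04 0.1 ] q [-0.46  0.82  0.8  -0.39  2.   -2.3 ]
```

servo_tool(
  series="-1 -0.083 -0.091 0.067 0 0 0;-1 -0.083 -0.091 0.067 0 0 0;-1 -0.083 -0.091 0.067 0 0 0;-1 -0.083 -0.091 0.067 0 0 0;-1 -0.083 -0.091 0.067 0 0 0;-1 -0.083 -0.091 0.067 0 0 0",
)

```text
time_s: 2.6
eef_pos: [0.6749, -0.3767, 0.1581]
eef_rot: [-0.3, -0.088, 0.949, -0.026]
wrist_force: [0.1, 0.1, 0.9]
opening: 1.0
grasp_force: 0.0
```

Run:
```python
from go import *
st,jg,sl=np.load("poses.npy")
o=ctrl.get_obs(); c=ctrl.camera("wrist"); np.savez("pics/w1.npz",**c); cv2.imwrite("pics/w1.png",c["img"][:,:,::-1])
T=np.eye(4);T[:3,:3]=Rq(o["eef_rot"]).as_matrix();T[:3,3]=o["eef_pos"]; T=T@c["T_tool_cam"]
P=cloud(c,T).reshape(-1,3); print("lid z",np.nanmedian(P[np.linalg.norm(P[:,:2]-[.5,-.3],axis=1)<.05][:,2]))
m=(np.linalg.norm(P[:,:2]-[.575,-.4],axis=1)<.1)&(P[:,2]>.006)&(P[:,2]<.1)&(np.linalg.norm(P[:,:2]-[.717,-.33],axis=1)>.075)
x,e=fit(sdf_stick,P[m],st); print(m.sum(),x,np.degrees(x[2]),e)
x4,e4=fit(sdf_stick,P[m],[*x,0]); print(x4,e4)
np.save("stick.npy",x)
R1=toolR(x[2],35); g=wpt(x,[-.042,0,.056]); z=R1.as_matrix()[:,2]; print(g); to(g-.006*z,R1,o)
```

```text
lid z -0.0006401504134274927
8398 [ 0.56699584 -0.40389733  3.3254763 ] 190.5357570280572 0.0019100708661148828
[ 5.67384749e-01 -4.03960746e-01  3.32179197e+00  1.17131146e-03] 0.002155614582842213
[ 0.60828776 -0.39621767  0.056     ]
delta [-0.0021 -0.0073  0.1172] [ 0.16 -0.1   0.15] q [-0.52  1.11  0.51 -0.42  1.98 -2.36]
```

View pics/w1.png

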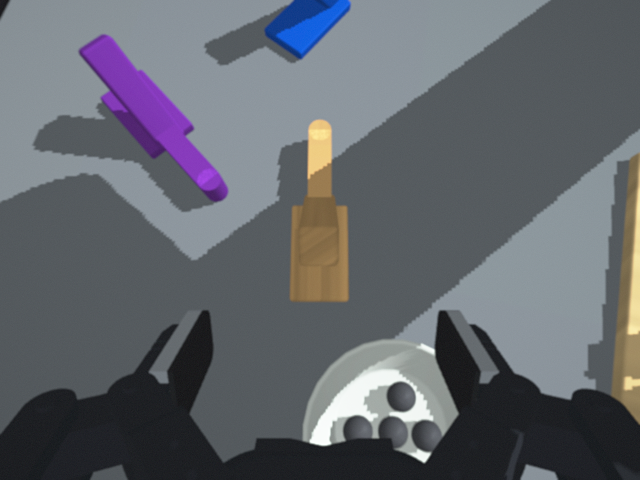

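The wooden stick is centred at (319,245), viewed down its handle, between the pads at u 200 and 447. The dish is just behind, at (390,400). I check the lateral offset next.

Run:
```python
from h import *
c=dict(np.load("pics/w1.npz")); print(c["cx"],c["cy"],c["fovy"],c["T_tool_cam"].round(4).tolist())
P=cloud(c,c["T_tool_cam"])
for u,v in((300,245),(319,245),(337,245),(310,170),(319,130),(331,170)): print(u,v,P[v,u].round(4),c["z_map"][v,u])
I=c["img"].astype(int); m=(I[...,0]>I[...,2]+35); m[:100]=0;m[310:]=0;m[:,:270]=0;m[:,370:]=0
for v in(150,180,230,245,260,285): u=np.where(m[v])[0]; print(v,u.min(),u.max(),P[v,u.min()+1:u.max()-1,1].mean().round(4))
```

```text
323.5087981182346 232.52901800458307 62.867380741409704 [[0.0003, -0.9459, -0.3246, 0.0838], [1.0, 0.0003, 0.0, 0.0005], [0.0001, -0.3246, 0.9459, -0.1167], [0.0, 0.0, 0.0, 1.0]]
300 245 [ 0.001  -0.0134  0.1016] 0.23333082
319 245 [ 0.0012 -0.0021  0.1011] 0.23284724
337 245 [0.001  0.0086 0.1016] 0.23340419
310 170 [ 0.0311 -0.0099  0.1856] 0.30304387
319 130 [ 0.0596 -0.0031  0.2037] 0.310882
331 170 [0.0311 0.0063 0.1854] 0.30283478
150 308 331 -0.003
180 308 330 -0.0033
230 292 347 -0.0022
245 291 347 -0.0027
260 291 347 -0.0026
285 290 348 -0.0032
```

servo_tool(
  series="-1 0 -0.0025 0.04 0 0 0;-1 0 -0.0025 0.08 0 0 0;-1 0 -0.0025 0.1 0 0 0;-1 0 -0.0025 0.117 0 0 0;-1 0 -0.0025 0.117 0 0 0;-1 0 -0.0025 0.117 0 0 0",
)

```text
time_s: 3.15
eef_pos: [0.6114, -0.391, 0.0679]
eef_rot: [-0.298, -0.089, 0.95, -0.028]
wrist_force: [0.3, -0.2, 0.7]
opening: 0.995
grasp_force: 0.0
```

servo_tool(
  series="1 0 0 0 0 0 0;1 0 0 0 0 0 0;1 0 0 0 0 0 0;1 0 0 0 0 0 0;1 0 0 0 0 0 0;1 0 0 0 0 0 0;1 0 0 0 0 0 0;1 0 0 0 0 0 0",
)

```text
time_s: 3.82
eef_pos: [0.611, -0.3915, 0.0654]
eef_rot: [-0.298, -0.089, 0.95, -0.028]
wrist_force: [1.2, 0.8, 3.0]
opening: 0.274
grasp_force: 59.3
```

servo_tool(
  series="1 0.02 0 -0.03 0 0 0;1 0.046 0 -0.066 0 0 0;1 0.058 0 -0.082 0 0 0;1 0.058 0 -0.082 0 0 0;1 0.058 0 -0.082 0 0 0",
)

```text
time_s: 4.23
eef_pos: [0.6108, -0.3924, 0.1673]
eef_rot: [-0.297, -0.088, 0.95, -0.028]
wrist_force: [-0.9, 0.1, -1.2]
opening: 0.275
grasp_force: 59.3
```

```bash
cat >> go.py <<'E'
A=np.radians(35)
# nominal tool->stick: columns = stick axes in tool frame
RS=np.stack([[np.cos(A),0,np.sin(A)],[0,-1,0],[np.sin(A),0,-np.cos(A)]],1)
def stick_in_tool(c):
    """fit stick origin and small rotation in tool frame from wrist depth"""
    P=cloud(c,c["T_tool_cam"]).reshape(-1,3); I=c["img"].reshape(-1,3).astype(int)
    o0=np.array([0,0,.006])-RS@[-.042,0,.056]
    def L(x): return (P_-(o0+x[:3]))@(RS@Rot.from_rotvec(x[3:]).as_matrix())
    P_=P; s=L(np.zeros(6)); m=(np.abs(s[:,1])<.035)&(s[:,0]>-.095)&(s[:,0]<.075)&(s[:,2]>-.015)&(s[:,2]<.1)&(I[:,0]>I[:,2]+30)
    P_=P[m]; r=least_squares(lambda x:sdf_stick(L(x)),np.zeros(6),loss="soft_l1",f_scale=.0015)
    print("stick fit n",m.sum(),"med",np.median(np.abs(sdf_stick(L(r.x)))).round(4),"d",r.x[:3].round(4),"rot",np.degrees(r.x[3:]).round(2))
    return o0+r.x[:3],RS@Rot.from_rotvec(r.x[3:]).as_matrix()
E
python3 - <<'E'
from go import *
o=ctrl.get_obs(); print(o["eef_pos"],o["wrist_force"],o["opening"],o["grasp_force"])
c=ctrl.camera("wrist"); np.savez("pics/w2.npz",**c)
so,sr=stick_in_tool(c); np.savez("sit.npz",o=so,r=sr); print(so,sr.round(3))
R=Rq(o["eef_rot"]).as_matrix(); print("stick world",(R@so+o["eef_pos"]).round(4),(R@sr).round(3).tolist())
P=cloud(c,c["T_tool_cam"]); I=c["img"].astype(int); m=(I[...,0]>I[...,2]+35)
for v in range(60,320,20):
    u=np.where(m[v,250:400])[0]+250
    if len(u)>4: print(v,u.min(),u.max(),P[v,(u.min()+u.max())//2].round(4))
cv2.imwrite("pics/w2.png",c["img"][:,:,::-1])
E
```

```text
[ 0.61075331 -0.39238544  0.1673077 ] [-0.9448348   0.0624502  -1.19529925] 0.27471119413365086 59.27974820137024
stick fit n 16285 med 0.001 d [-0.0051  0.0008 -0.0034] rot [-0.57  4.39 -0.09]
[-0.00286292  0.00077522  0.07260362] [[ 0.773 -0.005  0.635]
 [ 0.002 -1.    -0.01 ]
 [ 0.635  0.009 -0.773]]
stick world [ 0.5723 -0.3989  0.106 ] [[-0.98, 0.183, -0.078], [-0.182, -0.983, -0.023], [-0.081, -0.008, 0.997]]
140 308 340 [0.0628 0.0008 0.0946]
160 307 341 [0.0535 0.0008 0.0864]
180 306 341 [0.0441 0.0003 0.0817]
200 306 342 [0.0355 0.0008 0.0739]
220 306 341 [0.0264 0.0003 0.0696]
240 306 342 [0.0179 0.0008 0.064 ]
260 300 348 [0.0131 0.0008 0.0503]
280 282 366 [0.0128 0.0007 0.0298]
300 294 353 [0.0122 0.0004 0.0141]
```

View pics/w2.png

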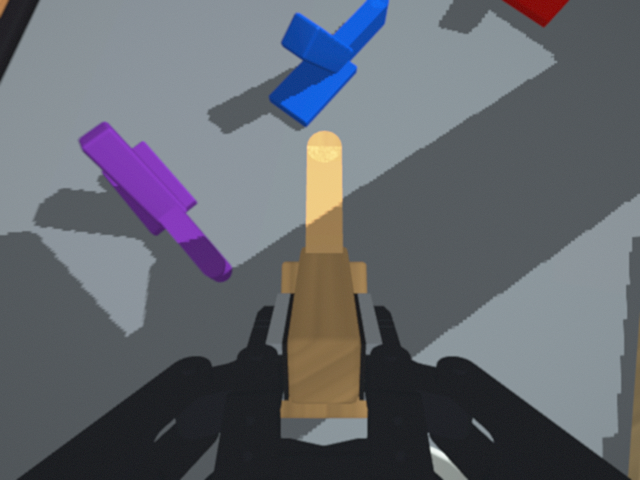

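The stick is held centrally: blade at u 306–342, nose at (324,135). I check its pitch directly from the blade-top points.

Run:
```python
from h import *
c=dict(np.load("pics/w2.npz")); P=cloud(c,c["T_tool_cam"])
B=P[150:243,312:336].reshape(-1,3); 
for n,B in(("blade",B),("handle",P[256:385,300:346].reshape(-1,3)[:, :])):
    B=B[np.isfinite(B).all(1)]; 
    if n=="handle": B=B[B[:,2]>-.012]
    a,b=np.polyfit(B[:,2],B[:,0],1) if n=="handle" else np.polyfit(B[:,0],B[:,2],1)
    print(n,len(B),"slope deg",np.degrees(np.arctan(a)),"icpt",b, np.std(B[:,0]-a*B[:,2]-b) if n=="handle" else np.std(B[:,2]-a*B[:,0]-b))
n=P[136:158,316:332].reshape(-1,3);print("nose region x max",np.nanmax(n[:,0]),"z",np.nanmedian(n[:,2]))
print(P[380:420:4,324].round(4).tolist())
```

```text
blade 2227 slope deg 34.35707381869419 icpt 0.05082747475208541 0.0007320107015879153
handle 4723 slope deg 4.7640516041918275 icpt 0.010125650837802466 0.0032661329868836826
nose region x max 0.0648675389586634 z 0.09165733390981676
[[-0.0026, 0.0007, -0.012], [-0.0049, 0.0007, -0.0112], [-0.0046, 0.0007, -0.0134], [-0.0074, 0.0007, -0.012], [-0.0088, 0.0007, -0.0123], [-0.0104, 0.0007, -0.0123], [-0.0516, 0.0008, 0.0308], [-0.054, 0.0008, 0.031], [-0.0554, 0.0008, 0.0299], [-0.0569, 0.0008, 0.0291]]
```

```bash
cat >> go.py <<'E'
b=np.radians(34.5); SO=np.array([.001,.0008,.0805]); SR=np.stack([[np.cos(b),0,np.sin(b)],[0,-1,0],[np.sin(b),0,-np.cos(b)]],1)
st0,JG,SL0=np.load("poses.npy")
import os
if os.path.exists("jig.npy"): JG=np.load("jig.npy")
if os.path.exists("so.npy"): SO=np.load("so.npy")
def now(o=None):
    o=o or ctrl.get_obs(); R=Rq(o["eef_rot"]).as_matrix(); s=R@SR; n=R@(SO+SR@[.053,0,0])+o["eef_pos"]
    j=loc(n[None],JG)[0]; print("nose jig",j.round(4),"yaw",np.degrees(np.arctan2(s[1,0],s[0,0])-JG[2]).round(2),"tilt",np.degrees([s[2,0],s[2,1]]).round(2),"F jig",loc((o["wrist_force"]+[JG[0],JG[1],0])[None],JG)[0].round(1),"t",o["time_s"].round(2),"q",o["q"].round(2))
def st_to(x,y,yaw,z):
    a=np.radians(yaw)+JG[2]; S=Rot.from_euler("z",a).as_matrix(); n=wpt(JG,[x,y,z]); so=n-S@[.053,0,0]
    R=S@SR.T; to(so-R@SO,Rot.from_matrix(R))
E
python3 - <<'E'
from go import *
now(); st_to(-.12,-.1,60,.15); st_to(-.12,-.1,120,.15)
E
```

```text
Traceback (most recent call last):
  File "go.py", line 24, in now
    j=loc(n[None],JG)[0]; print("nose jig",j.round(4),"yaw",np.degrees(np.arctan2(s[1,0],s[0,0])-JG[2]).round(2),"tilt",np.degrees([s[2,0],s[2,1]]).round(2),"F jig",loc((o["wrist_force"]+[JG[0],JG[1],0])[None],JG)[0].round(1),"t",o["time_s"].round(2),"q",o["q"].round(2))
                                                                                                                                                                                                                                      ^^^^^^^^^^^^^^^^^
AttributeError: 'float' object has no attribute 'round'
```

```bash
sed -i 's/o\["time_s"\].round(2)/round(float(o["time_s"]),2)/' go.py
python3 - <<'E'
from go import *
now(); st_to(-.14,-.15,120,.15); st_to(-.14,-.15,60,.15)
E
```

```text
nose jig [-0.0505 -0.4191  0.0996] yaw -164.16 tilt [ 0.4  -0.09] F jig [ 0.1 -0.9 -2.8] t 4.28 q [-0.57  0.94  0.8  -0.42  1.85 -2.36]
delta [0.102  0.1877 0.0092] [-43.12  -0.4   62.4 ] q [-0.57  0.94  0.8  -0.42  1.85 -2.36]
delta [0.1803 0.2156 0.0638] [-77.3   -0.29 111.71] q [-0.57  0.94  0.8  -0.42  1.85 -2.36]
```

servo_tool(
  series="1 0.18 0.216 0.064 -77.3 -0.3 111.7;1 0.18 0.216 0.064 -77.3 -0.3 111.7;1 0.18 0.216 0.064 -77.3 -0.3 111.7;1 0.18 0.216 0.064 -77.3 -0.3 111.7;1 0.18 0.216 0.064 -77.3 -0.3 111.7;1 0.18 0.216 0.064 -77.3 -0.3 111.7;1 0.18 0.216 0.064 -77.3 -0.3 111.7;1 0.18 0.216 0.064 -77.3 -0.3 111.7;1 0.18 0.216 0.064 -77.3 -0.3 111.7;1 0.18 0.216 0.064 -77.3 -0.3 111.7;1 0.18 0.216 0.064 -77.3 -0.3 111.7;1 0.18 0.216 0.064 -77.3 -0.3 111.7",
)

```text
time_s: 5.28
eef_pos: [0.3883, -0.2128, 0.2141]
eef_rot: [-0.238, 0.586, 0.753, 0.182]
wrist_force: [-0.6, 0.1, -1.6]
opening: 0.274
grasp_force: 59.5
```

Run:
```python
from go import *
now(); st_to(-.14,-.15,60,.15)
```

```text
nose jig [-0.2239 -0.1405  0.1489] yaw 109.51 tilt [0.35 0.23] F jig [-0.6 -0.  -1.6] t 5.28 q [-0.92  0.27  1.7   0.22  1.74 -1.2 ]
delta [ 0.0001  0.0003 -0.002 ] [-28.34  -0.23  40.6 ] q [-0.92  0.27  1.7   0.22  1.74 -1.2 ]
```

servo_tool(
  series="1 0 0 -0.002 -28.3 -0.2 40.6;1 0 0 -0.002 -28.3 -0.2 40.6;1 0 0 -0.002 -28.3 -0.2 40.6;1 0 0 -0.002 -28.3 -0.2 40.6;1 0 0 -0.002 -28.3 -0.2 40.6;1 0 0 -0.002 -28.3 -0.2 40.6;1 0 0 -0.002 -28.3 -0.2 40.6;1 0 0 -0.002 -28.3 -0.2 40.6;1 0 0 -0.002 -28.3 -0.2 40.6",
)

```text
time_s: 6.03
eef_pos: [0.3884, -0.2137, 0.2165]
eef_rot: [-0.137, 0.846, 0.443, 0.263]
wrist_force: [-0.1, -1.2, -2.0]
opening: 0.273
grasp_force: 59.6
```

```bash
cat >> go.py <<'E'
def wrist(name):
    o=ctrl.get_obs(); c=ctrl.camera("wrist"); np.savez(f"pics/{name}.npz",**c); cv2.imwrite(f"pics/{name}.png",c["img"][:,:,::-1])
    T=np.eye(4);T[:3,:3]=Rq(o["eef_rot"]).as_matrix();T[:3,3]=o["eef_pos"]; return c,cloud(c,T@c["T_tool_cam"])
E
python3 - <<'E'
from go import *
now(); c,P=wrist("w3")
I=c["img"].astype(int); P=P.reshape(-1,3); I=I.reshape(-1,3)
L=loc(P,JG); print("board z",np.nanmedian(L[(L[:,0]>-.1)&(L[:,0]<-.07)&(L[:,1]>-.1)&(L[:,1]<0)][:,2]))
m=(L[:,2]>.03)&(L[:,2]<.045)&(L[:,0]>.02)&(L[:,0]<.065)&(L[:,1]<.03)&(L[:,1]>-.17)
print("fence n",m.sum(),"z",np.median(L[m][:,2]))
q=L[m]
for y in np.arange(-.15,.03,.02):
    s=q[np.abs(q[:,1]-y)<.01]
    if len(s)>20: print(round(y,2),len(s),np.percentile(s[:,0],[2,50,98]).round(4))
print("fence ymin",np.percentile(q[:,1],.5))
m=(np.abs(L[:,0]+.03)<.075)&(np.abs(L[:,1]+.056)<.09)&(L[:,0]<.025)&(L[:,2]>.017)&(L[:,2]<.05)&(L[:,2]-.0<.0495)
x,e=fit(sdf_sled,L[m],[-.03,-.056,.077,.012]); print("sled jig",m.sum(),x.round(4),np.degrees(x[2]),e)
E
```

```text
nose jig [-0.1412 -0.1495  0.1508] yaw 60.53 tilt [ 0.02 -0.06] F jig [-0.  -1.2 -2. ] t 6.03 q [-1.13  0.02  1.98  0.51  1.49 -0.67]
board z 0.011221876861127578
fence n 4362 z 0.036904870093709186
-0.15 319 [0.0299 0.0397 0.0528]
-0.13 561 [0.0299 0.0394 0.053 ]
-0.11 549 [0.0299 0.0394 0.053 ]
-0.09 518 [0.0301 0.0396 0.0531]
-0.07 505 [0.0302 0.0399 0.0532]
-0.05 483 [0.0303 0.0398 0.0532]
-0.03 468 [0.0302 0.0397 0.0533]
-0.01 446 [0.0304 0.0401 0.0535]
0.01 422 [0.0305 0.0398 0.0533]
fence ymin -0.14967248572269137
sled jig 6619 [-0.0294 -0.055   0.0936  0.0112] 5.36471968274831 0.0003318525112313703
```

View pics/w3.png

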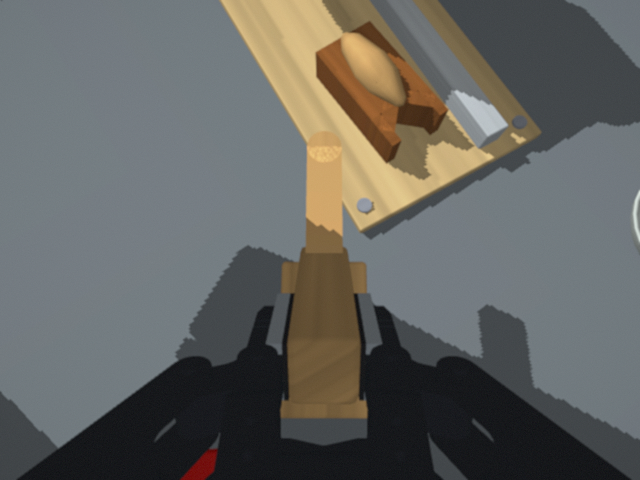

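The wrist view shows the stick nose at (323,140), the sled to its right with the notch at (420,120), and the fence end at (490,120). I refine the jig pose from this view.

Run:
```python
from h import *
jg=np.load("poses.npy")[1]; p=wpt(jg,[-.0020,0,0]); np.save("jig.npy",[p[0],p[1],jg[2]-.003])
from go import *
now(); st_to(-.10,-.05,60,.08); st_to(-.10,-.05,60,.016)
```

```text
nose jig [-0.1382 -0.1503  0.1511] yaw 60.75 tilt [-0.   -0.11] F jig [-0.3  0.2 -2.1] t 6.08 q [-1.13  0.02  1.98  0.51  1.49 -0.67]
delta [ 0.0473 -0.017   0.1187] [-0.34  0.    0.68] q [-1.13  0.02  1.98  0.51  1.49 -0.67]
delta [ 0.011  -0.0171  0.1715] [-0.34  0.    0.68] q [-1.13  0.02  1.98  0.51  1.49 -0.67]
```

servo_tool(
  series="1 0.024 -0.008 0.06 -0.3 0 0.7;1 0.047 -0.017 0.119 -0.3 0 0.7;1 0.047 -0.017 0.119 -0.3 0 0.7;1 0.03 -0.017 0.144 -0.3 0 0.7;1 0.018 -0.017 0.162 -0.3 0 0.7;1 0.011 -0.017 0.1715 -0.3 0 0.7;1 0.011 -0.017 0.1715 -0.3 0 0.7;1 0.011 -0.017 0.1715 -0.3 0 0.7",
)

```text
time_s: 6.75
eef_pos: [0.4364, -0.1175, 0.0818]
eef_rot: [-0.137, 0.849, 0.438, 0.263]
wrist_force: [-0.1, -1.0, -0.8]
opening: 0.269
grasp_force: 59.4
```

Run:
```python
from go import *
now(); st_to(-.0475,-.05,60,.016)
c,P=wrist("w4"); L=loc(P.reshape(-1,3),JG)
m=(np.abs(L[:,0]+.03)<.075)&(np.abs(L[:,1]+.056)<.09)&(L[:,0]<.025)&(L[:,2]>.017)&(L[:,2]<.047)&(L[:,0]-.0>-.08)
x,e=fit(sdf_sled,L[m],[-.0275,-.056,.09,.012]); print("sled jig",m.sum(),x.round(4),np.degrees(x[2]),e)
```

```text
nose jig [-0.0991 -0.0502  0.0161] yaw 59.98 tilt [0.01 0.08] F jig [ 0.  -1.  -0.8] t 6.75 q [-0.92  0.22  2.12  0.65  1.11 -0.69]
delta [0.0214 0.0445 0.0147] [-0.06 -0.01 -0.06] q [-0.92  0.22  2.12  0.65  1.11 -0.69]
sled jig 11807 [-0.0272 -0.0551  0.0964  0.0106] 5.525535715513116 0.0002124724458208438
```

servo_tool(
  series="1 0.0025 0.0052 0.0017 0 0 0;1 0.005 0.0103 0.0034 0 0 0;1 0.0075 0.0155 0.0051 0 0 0;1 0.0095 0.0197 0.0065 0 0 0;1 0.0115 0.0239 0.0079 0 0 0;1 0.0135 0.028 0.0093 0 0 0;1 0.015 0.0312 0.0103 0 0 0;1 0.0165 0.0343 0.0113 0 0 0;1 0.018 0.0374 0.0123 0 0 0;1 0.0195 0.0405 0.0134 0 0 0;1 0.0214 0.0445 0.0147 0 0 0;1 0.0214 0.0445 0.0147 0 0 0",
)

```text
time_s: 7.8
eef_pos: [0.4885, -0.1231, 0.0826]
eef_rot: [-0.135, 0.849, 0.437, 0.264]
wrist_force: [0.4, -0.2, -1.1]
opening: 0.273
grasp_force: 59.6
```

```bash
cat >> go.py <<'E'
def sled(name,x0):
    c,P=wrist(name); L=loc(P.reshape(-1,3),JG); d=loc(L,[*x0,0])
    m=(np.abs(d[:,0])<.042)&(np.abs(d[:,1])<.07)&(L[:,0]<.028)&(L[:,2]>.017)&(L[:,2]<.046)
    # drop stick points
    x,e=fit(sdf_sled,L[m],[*x0,.011]); print("sled jig",m.sum(),x.round(4),np.degrees(x[2]).round(2),e.round(4)); return x
E
python3 - <<'E'
from go import *
now(); sled("w5",[-.007,-.055,.05])
st_to(-.0405,-.05,60,.016)
E
```

```text
nose jig [-0.0462 -0.0512  0.0168] yaw 59.82 tilt [-0.04 -0.11] F jig [ 0.4 -0.1 -1.1] t 7.8 q [-0.84  0.3   2.01  0.67  1.09 -0.61]
sled jig 6243 [-0.0055 -0.055   0.0929  0.0097] 5.32 0.0004
delta [0.0028 0.005  0.0029] [ 0.18  0.05 -0.09] q [-0.84  0.3   2.01  0.67  1.09 -0.61]
```

servo_tool(
  series="1 0.0006 0.0013 0.0005 0 0 0;1 0.0012 0.0026 0.001 0 0 0;1 0.0018 0.0039 0.0015 0 0 0;1 0.0023 0.0048 0.0018 0 0 0;1 0.0027 0.0056 0.0021 0 0 0;1 0.0027 0.0056 0.0021 0 0 0",
)

```text
time_s: 8.35
eef_pos: [0.4942, -0.1231, 0.0822]
eef_rot: [-0.135, 0.849, 0.437, 0.264]
wrist_force: [-2.4, 1.3, -2.3]
opening: 0.274
grasp_force: 59.6
```

Run:
```python
from go import *
now(); sled("w6",[-.002,-.055,.02])
```

```text
nose jig [-0.0407 -0.0505  0.0163] yaw 59.85 tilt [-0.04 -0.03] F jig [-2.5  1.1 -2.3] t 8.35 q [-0.83  0.31  1.99  0.67  1.09 -0.6 ]
sled jig 6032 [-0.0008 -0.0558  0.0256  0.0097] 1.46 0.0004
```

servo_tool(
  series="1 0.0004 0.0009 0.0003 0 0 0;1 0.0008 0.0017 0.0006 0 0 0;1 0.001 0.0022 0.0007 0 0 0;1 0.001 0.0022 0.0007 0 0 0",
)

```text
time_s: 8.73
eef_pos: [0.496, -0.1236, 0.0822]
eef_rot: [-0.136, 0.849, 0.438, 0.263]
wrist_force: [-7.0, -0.8, 1.2]
opening: 0.277
grasp_force: 60.3
```

Run:
```python
from go import *
now(); sled("w7",[-.000,-.055,.0])
st_to(-.10,-.06,60,.016);st_to(-.10,-.16,60,.016)
```

```text
nose jig [-0.039  -0.0508  0.0162] yaw 59.93 tilt [-0.09  0.  ] F jig [-6.9 -1.4  1.2] t 8.73 q [-0.82  0.31  1.99  0.67  1.09 -0.6 ]
sled jig 5899 [ 0.0006 -0.0564  0.0027  0.0097] 0.16 0.0004
delta [-0.0321 -0.048  -0.0215] [ 0.04  0.08 -0.06] q [-0.82  0.31  1.99  0.67  1.09 -0.6 ]
delta [-0.1035  0.0021 -0.0704] [ 0.04  0.08 -0.06] q [-0.82  0.31  1.99  0.67  1.09 -0.6 ]
```

servo_tool(
  series="1 -0.008 -0.012 -0.0054 0 0 0;1 -0.016 -0.024 -0.0108 0 0 0;1 -0.0321 -0.048 -0.0215 0 0 0;1 -0.0321 -0.048 -0.0215 0 0 0;1 -0.06 -0.028 -0.041 0 0 0;1 -0.085 -0.011 -0.058 0 0 0;1 -0.1035 0.002 -0.07 0 0 0;1 -0.1035 0.002 -0.07 0 0 0",
)

```text
time_s: 9.45
eef_pos: [0.427, -0.2337, 0.0825]
eef_rot: [-0.13, 0.851, 0.436, 0.264]
wrist_force: [-0.4, 0.1, -0.6]
opening: 0.278
grasp_force: 59.9
```

Run:
```python
from go import *
now(); sled("w8",[-.000,-.056,.0])
st_to(0,-.16,90,.016)
```

```text
nose jig [-0.0964 -0.1678  0.0162] yaw 59.5 tilt [-0.29 -0.46] F jig [-0.4  0.  -0.6] t 9.45 q [-1.08  0.34  1.95  0.58  1.2  -0.76]
sled jig 2184 [ 0.001  -0.0566 -0.0032  0.0098] -0.18 0.0002
delta [0.0541 0.1324 0.0382] [ 17.43   0.23 -24.94] q [-1.08  0.34  1.95  0.58  1.2  -0.76]
```

servo_tool(
  series="1 0.011 0.027 0.0077 3.5 0 -5;1 0.022 0.053 0.0153 7 0.1 -10;1 0.033 0.08 0.023 10.5 0.1 -15;1 0.044 0.107 0.0307 14 0.2 -20;1 0.0541 0.1324 0.0382 17.4 0.2 -24.9;1 0.0541 0.1324 0.0382 17.4 0.2 -24.9;1 0.0541 0.1324 0.0382 17.4 0.2 -24.9",
)

```text
time_s: 10.08
eef_pos: [0.5736, -0.2481, 0.0796]
eef_rot: [-0.202, 0.704, 0.644, 0.219]
wrist_force: [-0.4, 0.8, -2.1]
opening: 0.275
grasp_force: 60.2
```

Run:
```python
from go import *
now(); x=sled("w9",[-.000,-.056,.0])
c=dict(np.load("pics/w9.npz")); so,sr=stick_in_tool(c); print(so,SO)
st_to(0.001,-.10,90,.016);st_to(0.003,.1,90,.016)
```

```text
nose jig [-0.0005 -0.1534  0.0142] yaw 90.35 tilt [0.21 0.13] F jig [-0.4  0.8 -2.1] t 10.08 q [-0.81  0.7   1.39  0.44  1.49 -0.85]
sled jig 3853 [ 0.001  -0.0566 -0.0032  0.0097] -0.18 0.0002
stick fit n 20729 med 0.0016 d [-0.004  -0.0004 -0.0027] rot [ 0.69  3.85 -0.45]
[-0.00172326 -0.00043916  0.07325121] [0.001  0.0008 0.0805]
delta [0.0452 0.0024 0.0289] [-0.32 -0.25  0.1 ] q [-0.81  0.69  1.39  0.44  1.49 -0.85]
delta [0.2096 0.0054 0.1429] [-0.32 -0.25  0.1 ] q [-0.81  0.69  1.39  0.44  1.49 -0.85]
```

View pics/w9.png

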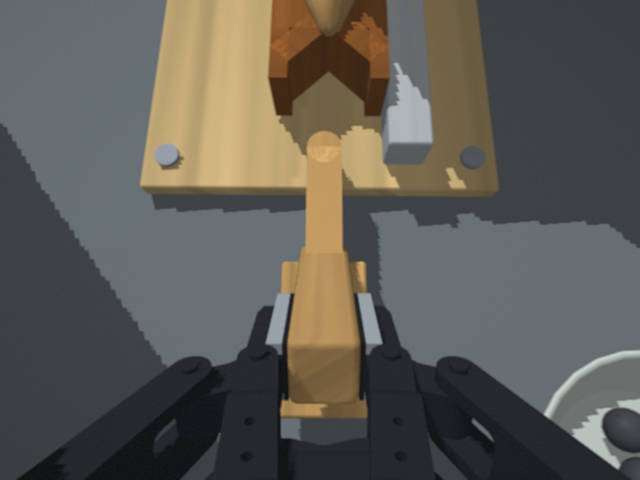

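The nose at (323,135) is lined up with the V, whose vertex is at (328,75), and the sled is flat on the fence. Next I enter the V and start the feed with a small bias towards the fence.

servo_tool(
  series="1 0.008 0.0005 0.0052 0 0 0;1 0.016 0.001 0.0104 0 0 0;1 0.024 0.0018 0.0156 0 0 0;1 0.03 0.0025 0.0195 0 0 0;1 0.036 0.003 0.0234 0 0 0;1 0.041 0.0035 0.0267 0 0 0;1 0.0455 0.004 0.0296 0 0 0;1 0.05 0.0045 0.0326 0 0 0;1 0.054 0.0045 0.0352 0 0 0;1 0.058 0.0045 0.0378 0 0 0;1 0.0616 0.0045 0.0403 0 0 0;1 0.0616 0.0045 0.0403 0 0 0",
)

```text
time_s: 11.13
eef_pos: [0.5831, -0.1756, 0.0825]
eef_rot: [-0.202, 0.705, 0.644, 0.219]
wrist_force: [0.2, 0.0, -1.2]
opening: 0.275
grasp_force: 60.3
```

Run:
```python
from go import *
now(); x=sled("w10",[-.000,-.039,.0])
st_to(0.004,.0,90,.016)
```

```text
nose jig [ 0.0023 -0.0803  0.0172] yaw 90.23 tilt [0.24 0.16] F jig [ 0.2  0.1 -1.2] t 11.13 q [-0.72  0.63  1.49  0.48  1.43 -0.8 ]
sled jig 4808 [ 0.0218 -0.0553 -0.2316  0.0057] -13.27 0.0018
delta [0.066  0.0014 0.0467] [-0.26 -0.23  0.11] q [-0.72  0.63  1.49  0.48  1.43 -0.8 ]
```

```bash
cat >> go.py <<'E'
def sled(name,x0):
    c,P=wrist(name); L=loc(P.reshape(-1,3),JG); d=loc(L,[*x0,0]); Q=(cloud(c,c["T_tool_cam"]).reshape(-1,3)-SO)@SR
    m=(np.abs(d[:,0])<.042)&(np.abs(d[:,1])<.07)&(L[:,0]<.028)&(L[:,2]>.017)&(L[:,2]<.046)&(sdf_stick(Q)>.004)
    x,e=fit(sdf_sled,L[m],[*x0,.0097]); print("sled jig",m.sum(),x.round(4),np.degrees(x[2]).round(2),e.round(4)); return x
E
python3 - <<'E'
from go import *
x=sled("w10",[.001,-.04,.0]); x=sled("w10",[.001,-.05,.0])
E
```

```text
sled jig 1991 [ 0.001  -0.0375 -0.003   0.0098] -0.17 0.0001
sled jig 2019 [ 0.001  -0.0376 -0.0028  0.0098] -0.16 0.0001
```

View pics/w10.png

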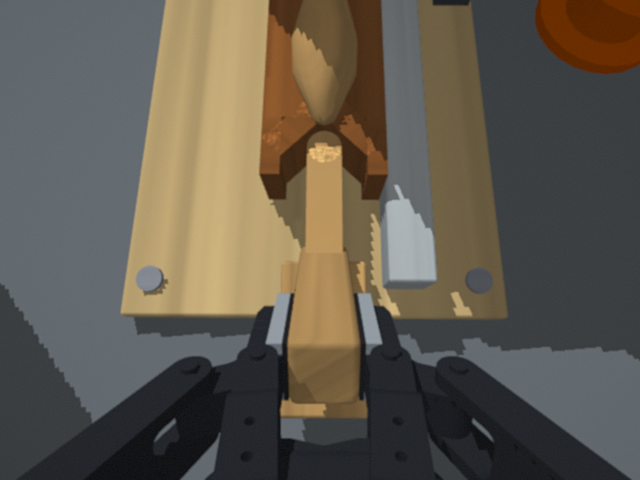

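The nose is seated in the V at about (325,135) and the sled runs along the fence. I continue the feed.

servo_tool(
  series="1 0.0058 0.0001 0.0041 0 0 0;1 0.0116 0.0003 0.0082 0 0 0;1 0.0174 0.0004 0.0123 0 0 0;1 0.0232 0.0005 0.0164 0 0 0;1 0.029 0.0006 0.0205 0 0 0;1 0.0348 0.0008 0.0246 0 0 0;1 0.0406 0.0009 0.0287 0 0 0;1 0.0464 0.001 0.0328 0 0 0;1 0.0522 0.0011 0.0369 0 0 0;1 0.058 0.0012 0.041 0 0 0;1 0.066 0.0014 0.0467 0 0 0;1 0.066 0.0014 0.0467 0 0 0",
)

```text
time_s: 12.28
eef_pos: [0.5914, -0.094, 0.0818]
eef_rot: [-0.203, 0.704, 0.644, 0.219]
wrist_force: [0.1, 0.1, -2.2]
opening: 0.272
grasp_force: 60.3
```

Run:
```python
from go import *
now(); x=sled("w11",[.001,.042,.0])
st_to(0.004,.08,90,.016)
```

```text
nose jig [0.0028 0.0017 0.0165] yaw 90.3 tilt [0.27 0.19] F jig [ 0.1  0.1 -2.2] t 12.28 q [-0.61  0.58  1.57  0.53  1.35 -0.74]
sled jig 2032 [ 0.0013  0.0445 -0.0027  0.0098] -0.15 0.0001
delta [0.0651 0.0005 0.0452] [-0.27 -0.25  0.13] q [-0.61  0.58  1.57  0.53  1.35 -0.74]
```

servo_tool(
  series="1 0.0058 0.0001 0.004 0 0 0;1 0.0116 0.0002 0.008 0 0 0;1 0.0174 0.0003 0.012 0 0 0;1 0.0232 0.0004 0.016 0 0 0;1 0.029 0.0005 0.02 0 0 0;1 0.0348 0.0006 0.024 0 0 0;1 0.0406 0.0007 0.028 0 0 0;1 0.0464 0.0008 0.0325 0 0 0;1 0.0522 0.0009 0.0365 0 0 0;1 0.058 0.001 0.0405 0 0 0;1 0.0651 0.001 0.0452 0 0 0;1 0.0651 0.001 0.0452 0 0 0",
)

```text
time_s: 13.33
eef_pos: [0.5998, -0.0153, 0.0818]
eef_rot: [-0.203, 0.705, 0.644, 0.22]
wrist_force: [-0.6, 0.4, -1.7]
opening: 0.274
grasp_force: 60.3
```

Run:
```python
from go import *
now(); x=sled("w12",[.0015,.122,.0])
st_to(0.004,.105,90,.016);st_to(0.004,.115,90,.016)
for n in("scene","side"):
    c=ctrl.camera(n); np.savez(f"pics/{n}1.npz",**c)
    I=c["img"].reshape(-1,3).astype(int)
    L=loc(cloud(c).reshape(-1,3),JG); m=(np.abs(L[:,0])<.02)&(L[:,1]>.19)&(L[:,1]<.28)&(L[:,2]>.042)&(L[:,2]<.052)
    print(n,"stop top",m.sum(),np.percentile(L[m][:,1],[1,50,99]).round(4) if m.sum() else "", np.percentile(L[m][:,0],[1,99]).round(4) if m.sum() else "")
    m=(np.abs(L[:,0])<.02)&(L[:,1]>.17)&(L[:,1]<.28)&(L[:,2]>.019)&(L[:,2]<.04)
    print(n,"stop face",m.sum(),np.percentile(L[m][:,1],[1,5,50]).round(4) if m.sum() else "")
```

```text
nose jig [0.0039 0.0809 0.0165] yaw 90.27 tilt [0.27 0.16] F jig [-0.7  0.4 -1.7] t 13.33 q [-0.5   0.55  1.63  0.58  1.28 -0.66]
sled jig 219 [ 0.0015  0.1246 -0.0021  0.0097] -0.12 0.0002
delta [ 0.0206 -0.0007  0.0143] [-0.24 -0.25  0.13] q [-0.5   0.55  1.63  0.58  1.28 -0.66]
delta [ 0.0288 -0.0006  0.02  ] [-0.24 -0.25  0.13] q [-0.5   0.55  1.63  0.58  1.28 -0.66]
scene stop top 83 [0.2197 0.2315 0.2481] [-0.0196  0.0197]
scene stop face 3 [0.219  0.219  0.2194]
side stop top 0  
side stop face 0
```

servo_tool(
  series="1 0.005 0 0.0035 0 0 0;1 0.01 0 0.007 0 0 0;1 0.014 0 0.0098 0 0 0;1 0.018 0 0.0126 0 0 0;1 0.0215 0 0.015 0 0 0;1 0.0235 0 0.0163 0 0 0;1 0.0235 0 0.0163 0 0 0",
)

```text
time_s: 14.07
eef_pos: [0.6023, 0.012, 0.0817]
eef_rot: [-0.202, 0.705, 0.644, 0.219]
wrist_force: [-0.3, -1.2, -1.1]
opening: 0.276
grasp_force: 60.3
```

Run:
```python
from go import *
now(); x=sled("w13",[.0015,.152,.0])
for y in(.110,.114,.116): st_to(0.005,y,90,.016)
```

```text
nose jig [0.0038 0.1083 0.0163] yaw 90.26 tilt [0.22 0.16] F jig [-0.2 -1.2 -1.1] t 14.07 q [-0.45  0.54  1.64  0.59  1.26 -0.64]
sled jig 0 [0.0015 0.152  0.     0.0097] 0.0 nan
delta [0.0019 0.0005 0.0012] [-0.27 -0.22  0.12] q [-0.45  0.54  1.64  0.59  1.26 -0.64]
delta [0.0052 0.0005 0.0035] [-0.27 -0.22  0.12] q [-0.45  0.54  1.64  0.59  1.26 -0.64]
delta [0.0068 0.0005 0.0046] [-0.27 -0.22  0.12] q [-0.45  0.54  1.64  0.59  1.26 -0.64]
  return _methods._mean(a, axis=axis, dtype=dtype,
  ret = ret.dtype.type(ret / rcount)
```

servo_tool(
  series="1 0.0012 0 0.0009 0 0 0;1 0.0024 0 0.0017 0 0 0;1 0.0036 0 0.0025 0 0 0;1 0.0036 0 0.0025 0 0 0",
)

```text
time_s: 14.45
eef_pos: [0.6028, 0.0156, 0.0816]
eef_rot: [-0.202, 0.705, 0.643, 0.219]
wrist_force: [-1.7, -1.0, -1.9]
opening: 0.273
grasp_force: 60.5
```

```bash
python3 -c "
from go import *
now()"
```

```text
nose jig [0.004  0.1118 0.0162] yaw 90.21 tilt [0.19 0.15] F jig [-1.6 -1.2 -1.9] t 14.45 q [-0.45  0.54  1.65  0.59  1.26 -0.63]
```

servo_tool(
  series="1 0.0004 0 0.0003 0 0 0;1 0.0008 0 0.0006 0 0 0;1 0.0008 0 0.0006 0 0 0",
)

```text
time_s: 14.7
eef_pos: [0.6029, 0.0165, 0.0816]
eef_rot: [-0.202, 0.705, 0.643, 0.219]
wrist_force: [-2.0, -1.4, -1.0]
opening: 0.274
grasp_force: 60.5
```

servo_tool(
  series="1 0.0004 0 0.0003 0 0 0;1 0.0008 0 0.0006 0 0 0;1 0.0008 0 0.0006 0 0 0",
)

```text
time_s: 14.95
eef_pos: [0.603, 0.0175, 0.0816]
eef_rot: [-0.202, 0.705, 0.643, 0.219]
wrist_force: [-1.0, -1.8, -1.0]
opening: 0.269
grasp_force: 60.5
```

servo_tool(
  series="1 0.0004 0 0.0003 0 0 0;1 0.0006 0 0.0004 0 0 0;1 0.0006 0 0.0004 0 0 0",
)

```text
time_s: 15.2
eef_pos: [0.6031, 0.0182, 0.0816]
eef_rot: [-0.202, 0.705, 0.644, 0.219]
wrist_force: [-1.2, -1.9, -1.5]
opening: 0.277
grasp_force: 60.5
```

servo_tool(
  series="1 0.0003 0 0.0002 0 0 0;1 0.0005 0 0.0003 0 0 0;1 0.0005 0 0.0003 0 0 0",
)

```text
time_s: 15.45
eef_pos: [0.6031, 0.0184, 0.0816]
eef_rot: [-0.202, 0.705, 0.644, 0.219]
wrist_force: [-1.9, -5.6, -1.1]
opening: 0.273
grasp_force: 60.8
```

servo_tool(
  series="1 0.0003 0 0.0002 0 0 0;1 0.0005 0 0.0003 0 0 0;1 0.0005 0 0.0003 0 0 0",
)

```text
time_s: 15.7
eef_pos: [0.6031, 0.0185, 0.0816]
eef_rot: [-0.202, 0.705, 0.644, 0.219]
wrist_force: [-3.2, -6.3, 0.1]
opening: 0.271
grasp_force: 61.0
```

Run:
```python
from go import *
now()
for k in(0,1,2):
    if k==2:
        c=ctrl.camera("scene"); np.savez("pics/scene2.npz",**c)
    else: c=dict(np.load(f"pics/scene{k}.npz"))
    L=loc(cloud(c).reshape(-1,3),JG)
    m=(np.abs(L[:,0])<.02)&(L[:,1]>.19)&(L[:,1]<.28)&(L[:,2]>.042)&(L[:,2]<.052); print(k,"stop top",m.sum(),np.percentile(L[m][:,1],[1,5,50,95,99]).round(4))
    I=c["img"]; 
a=[cv2.resize(dict(np.load(f"pics/scene{k}.npz"))["img"][235:300,385:445,::-1],(390,422),interpolation=cv2.INTER_CUBIC) for k in(1,2)]
cv2.imwrite("pics/stopcmp.png",np.hstack(a))
```

```text
nose jig [0.004  0.1147 0.016 ] yaw 90.23 tilt [0.11 0.14] F jig [-2.6 -6.6  0.1] t 15.7 q [-0.44  0.54  1.65  0.6   1.25 -0.63]
0 stop top 82 [0.2204 0.2219 0.2316 0.2473 0.2491]
1 stop top 83 [0.2197 0.221  0.2315 0.2477 0.2481]
2 stop top 81 [0.2209 0.2216 0.2309 0.2474 0.2485]
```

View pics/stopcmp.png

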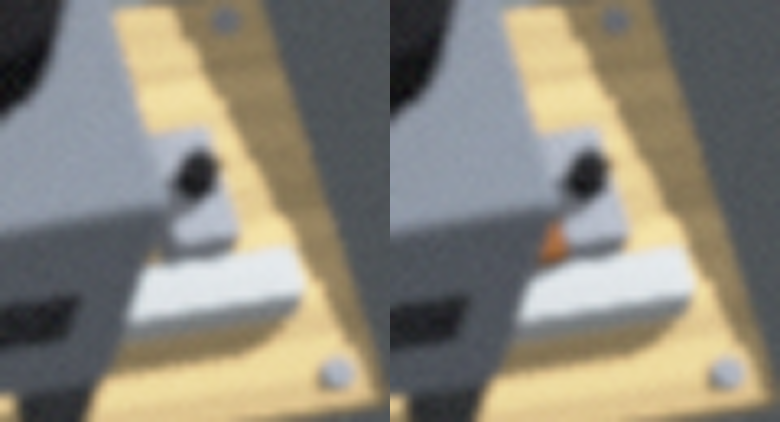

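The right crop shows the orange-brown sled front against the stop at (555,240), with the stop unmoved and a contact force of about 6.6 N. I back straight out and check the placing area.

servo_tool(
  series="1 -0.002 0 -0.0014 0 0 0;1 -0.006 0 -0.0042 0 0 0;1 -0.012 0 -0.0084 0 0 0;1 -0.02 0 -0.014 0 0 0;1 -0.03 0 -0.021 0 0 0;1 -0.04 0 -0.028 0 0 0;1 -0.055 0 -0.0385 0 0 0;1 -0.07 0 -0.049 0 0 0;1 -0.09 0 -0.063 0 0 0;1 -0.11 0 -0.077 0 0 0;1 -0.13 0 -0.091 0 0 0;1 -0.13 0 -0.091 0 0 0",
)

```text
time_s: 16.75
eef_pos: [0.589, -0.1449, 0.0826]
eef_rot: [-0.2, 0.707, 0.642, 0.219]
wrist_force: [-0.3, -1.3, -1.6]
opening: 0.277
grasp_force: 60.4
```

Run:
```python
from go import *
now(); L=loc(cloud(dict(np.load("pics/scene2.npz"))).reshape(-1,3),JG)
m=(L[:,2]>.01)&(L[:,2]<.2)&(np.abs(L[:,0]+.03)<.16)&(L[:,1]>-.42)&(L[:,1]<-.2); print("obst",m.sum()); 
if m.sum(): H,xe,ye=np.histogram2d(L[m][:,0],L[m][:,1],bins=[np.arange(-.19,.14,.03),np.arange(-.42,-.19,.03)]);print(H.astype(int),xe.round(2),ye.round(2))
x=sled("w14",[.0015,.157,.0])
for z in(.016,.004): st_to(-.02,-.23,90,z)
```

```text
nose jig [ 0.006  -0.0495  0.0169] yaw 89.93 tilt [0.01 0.03] F jig [-0.2 -1.3 -1.6] t 16.75 q [-0.68  0.61  1.52  0.5   1.39 -0.77]
obst 376
[[ 0  0  0  0  0  0  0]
 [ 0  0  0  0  0  0  0]
 [ 0  0  0  0  0  0  0]
 [ 0  0  0  0  0  0  0]
 [ 0  0  0  0  0  0  0]
 [ 0  0  0  0  0  0  0]
 [ 0  0  0  0  0  0  0]
 [ 0  0  0  0  0  0  0]
 [ 0  0  0  0  0  0  0]
 [ 0  0 38 98 58  1  0]
 [ 0  5 81 26 42 27  0]] [-0.19 -0.16 -0.13 -0.1  -0.07 -0.04 -0.01  0.02  0.05  0.08  0.11  0.14] [-0.42 -0.39 -0.36 -0.33 -0.3  -0.27 -0.24 -0.21]
sled jig 0 [0.0015 0.157  0.     0.0097] 0.0 nan
delta [-0.1509 -0.0256 -0.1032] [-0.05 -0.13 -0.07] q [-0.68  0.61  1.52  0.5   1.39 -0.77]
delta [-0.1578 -0.0256 -0.0933] [-0.05 -0.13 -0.07] q [-0.68  0.61  1.52  0.5   1.39 -0.77]
  return _methods._mean(a, axis=axis, dtype=dtype,
  ret = ret.dtype.type(ret / rcount)
```

servo_tool(
  series="1 -0.03 -0.001 -0.0205 0 0 0;1 -0.06 -0.005 -0.041 0 0 0;1 -0.09 -0.015 -0.0615 0 0 0;1 -0.12 -0.025 -0.082 0 0 0;1 -0.151 -0.036 -0.103 0 0 0;1 -0.151 -0.036 -0.103 0 0 0;1 -0.151 -0.036 -0.103 0 0 0;1 -0.1578 -0.036 -0.0933 0 0 0;1 -0.1578 -0.036 -0.0933 0 0 0;1 -0.1578 -0.036 -0.0933 0 0 0",
)

```text
time_s: 17.63
eef_pos: [0.5362, -0.3152, 0.0681]
eef_rot: [-0.204, 0.704, 0.644, 0.219]
wrist_force: [0.1, -0.1, -1.6]
opening: 0.273
grasp_force: 60.2
```

Run:
```python
from go import *
now(); o=ctrl.get_obs(); print(o["eef_pos"])
c,P=wrist("w15"); L=loc(P.reshape(-1,3),JG); m=(L[:,0]>-.12)&(L[:,0]<-.06)&(L[:,1]>-.24)&(L[:,1]<-.2); print("lid z seen",np.nanmedian(L[m][:,2]))
```

```text
nose jig [-0.0315 -0.2235  0.0029] yaw 90.32 tilt [0.34 0.27] F jig [ 0.1 -0.1 -1.6] t 17.63 q [-0.91  0.74  1.34  0.4   1.53 -0.93]
[ 0.53624623 -0.31516513  0.06806779]
lid z seen -0.0006914800504230489
```

servo_tool(
  series="1 -0.0006 0 0.0008 0 0 0;1 -0.001 0 0.0014 0 0 0;1 -0.001 0 0.0014 0 0 0",
)

```text
time_s: 17.93
eef_pos: [0.5367, -0.3171, 0.0678]
eef_rot: [-0.202, 0.705, 0.644, 0.219]
wrist_force: [-0.2, -0.3, -0.8]
opening: 0.276
grasp_force: 60.2
```

servo_tool(
  series="1 -0.0003 0 0.0004 0 0 0;1 -0.0006 0 0.0008 0 0 0;1 -0.0006 0 0.0008 0 0 0",
)

```text
time_s: 18.18
eef_pos: [0.5365, -0.3176, 0.0667]
eef_rot: [-0.202, 0.705, 0.644, 0.219]
wrist_force: [-0.1, -0.5, -1.7]
opening: 0.276
grasp_force: 60.2
```

servo_tool(
  series="1 -0.0003 0 0.0004 0 0 0;1 -0.0006 0 0.0008 0 0 0;1 -0.0006 0 0.0008 0 0 0",
)

```text
time_s: 18.43
eef_pos: [0.5364, -0.3177, 0.0657]
eef_rot: [-0.202, 0.705, 0.643, 0.219]
wrist_force: [-1.1, -0.6, -1.1]
opening: 0.273
grasp_force: 60.2
```

servo_tool(
  series="1 -0.0003 0 0.0004 0 0 0;1 -0.0004 0 0.0006 0 0 0;1 -0.0004 0 0.0006 0 0 0",
)

```text
time_s: 18.68
eef_pos: [0.5365, -0.3177, 0.0654]
eef_rot: [-0.202, 0.705, 0.644, 0.219]
wrist_force: [-1.1, -0.2, 1.0]
opening: 0.27
grasp_force: 60.7
```

servo_tool(
  series="-1 0 0 0 0 0 0;-1 0 0 0 0 0 0;-1 0 0 0 0 0 0;-1 0 0 0 0 0 0;-1 0 0 0 0 0 0;-1 0 0 0 0 0 0;-1 0 0 0 0 0 0;-1 0 0 -0.01 0 0 0;-1 0 0 -0.03 0 0 0;-1 0 0 -0.06 0 0 0;-1 0 0 -0.1 0 0 0;-1 0 0 -0.13 0 0 0",
)

```text
time_s: 19.68
eef_pos: [0.53, -0.3932, 0.1749]
eef_rot: [-0.201, 0.705, 0.644, 0.219]
wrist_force: [1.9, -0.3, 0.4]
opening: 1.001
grasp_force: 0.0
```

Run:
```python
from go import *
c,P=wrist("w16")
for n in("scene","side"):
    s=ctrl.camera(n); np.savez(f"pics/{n}3.npz",**s); 
S,D=dict(np.load("pics/scene3.npz")),dict(np.load("pics/side3.npz"))
a=cv2.resize(S["img"][225:345,185:455,::-1],(800,356),interpolation=cv2.INTER_CUBIC)
b=cv2.resize(D["img"][180:420,280:460,::-1],(180,240)); w=cv2.resize(c["img"][:,:,::-1],(320,240))
im=np.zeros((600,800,3),np.uint8); im[:356]=a; im[358:598,:180]=b; im[358:598,200:520]=w; cv2.imwrite("pics/final.png",im)
P=P.reshape(-1,3);L=loc(P,JG);I=c["img"].reshape(-1,3).astype(int)
m=(np.abs(L[:,0]+.03)<.06)&(L[:,1]>-.38)&(L[:,1]<-.19)&(L[:,2]>.006)&(L[:,2]<.1)&(I[:,0]>I[:,2]+30)
x,e=fit(sdf_stick,L[m],[-.031,-.277,np.pi/2,0]); print("stick jig",x.round(4),e)
L=loc(cloud(S).reshape(-1,3),JG); m=(np.abs(L[:,0])<.02)&(L[:,1]>.19)&(L[:,1]<.28)&(L[:,2]>.042)&(L[:,2]<.052); print("stop top",m.sum(),np.percentile(L[m][:,1],[1,5,50,95,99]).round(4))
```

```text
stick jig [-3.2200e-02 -2.8340e-01  1.5696e+00  8.0000e-04] 0.0015992874988522542
stop top 81 [0.2203 0.2215 0.2312 0.2479 0.2491]
```

View pics/final.png

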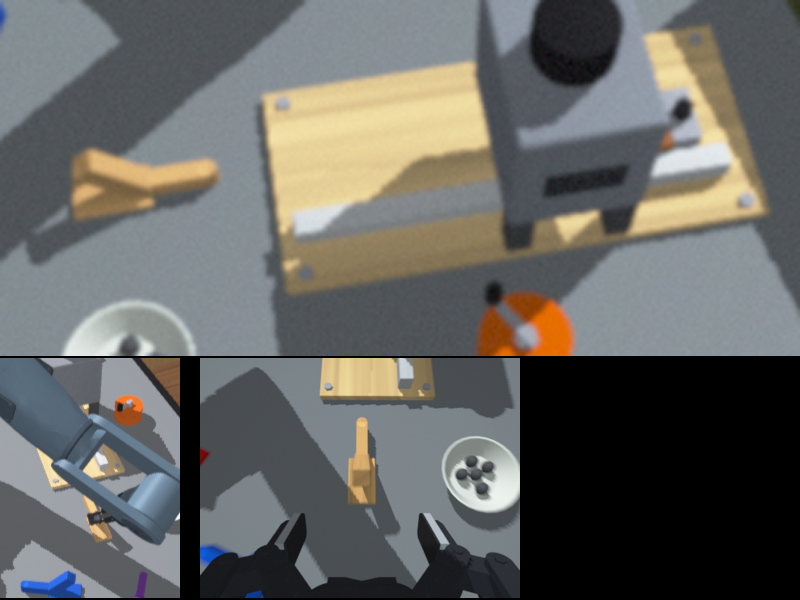

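The stick stands on the lid clear of the board (nose at (210,170)). The sled's edge still meets the stop at (668,140), and the stop has not moved.

```bash
python3 -c "
from bench import ctrl
print(ctrl.hand_in())"
```

```text
the job is handed in; nothing more can be done
None
```

I handed the job in at about 20 s of the 72 s allowed: the sled was pushed flat to the fence and fed under the head until it pressed the end stop at about 6.6 N, without moving the stop, and the stick stands released on the lid off the board.

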